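Square a camera up in the corner of a checking plate

ROBOT

A 7-joint arm with a two-finger parallel gripper is mounted at the origin on a cart in front of the work surface, level with it; the furniture and walls round the work are solid. World frame = base frame: x ahead of the robot, y to its left, z up, the work surface at z = 0. Lengths are in mm, angles in rad, forces in N, time in s.
With the tool pointing down it reaches from about 400 to 875 mm from the base axis. Payload 4.4 kg.
Tool frame: the origin (TCP) lies between the finger pads; the fingertips stand ctrl.tcp_to_tips ahead of it and the grasp point (between the pads) lies 8 mm behind it (ctrl.tcp_to_tips is the distance from the TCP to the fingertips, in mm); z points along the fingers, y is the direction in which the jaws open and shut (so a half turn about z gives the same grasp; the last joint's range is limited). The gripper opens to 85 mm and grips with 20 to 120 N. Pads are 22 mm wide; open, the fingers measure 114 mm over their backs; the gripper's body (76 mm by 85 mm) begins 54 mm behind the grasp point. The pads swing forward as they close: fully open they stand 13 mm farther back than shut.
Start: joints at [-1.235, 0.628, 0.038, 1.517, -0.027, 0.996, -0.02], TCP at [254.178, 598.257, 242.313] pointing down, gripper open.
Joint ranges: [-3.06, 3.06], [-0.37, 2.12], [-1.25, 1.32], [0.18, 2.47], [-1.1, 4.24], [0.23, 1.98], [-2.94, 2.94]. Speed limits (rad/s): [2.57, 2.57, 3.14, 3.14, 3.14, 3.14, 3.14].

INTERFACE

Orientations are given as [roll, pitch, yaw] about the fixed x, y, z axes, in that order (R = Rz(yaw) Ry(pitch) Rx(roll)).
In Python, from cell import ctrl gives the robot as it stands.
- The arm moves only by the tool send_rows, never from a script. Its argument "rows" is a list of rows, each an object of numbers: "x", "y", "z": the shift along the world's x, y, z in cm; "roll": the turn about the world's z in degrees; "claw": the closure, from 0 (fully open) to 1 (shut). A call has 1 to 5 rows; each row is the pose to reach, as a shift and turn from the pose commanded when the call began; what a row does not reach only later rows make up. A row lasts 1/12 s, in which the tool goes at most 41.7 mm and 7.16 degrees, less where a joint would pass 70% of its speed; a pose out of reach is approached as far as the arm can. A call with a gripper value outside its range is refused whole. The fingers move at their own pace and stop on an object; the grip force is fixed at half the most. Time passes only in rows, so rows that repeat a pose let the fingers close. It gives the time, the measured TCP pose, the force and the opening at its end, in the units of the state.
- ctrl.read_state(): the state, without advancing time (a new reading comes with each control period).
- ctrl.get_image(name): name is "side" or "top"; returns (picture, depth): 420x560x3 uint8, blue, green, red; 420x560 float32, mm along the optical axis (not along the pixel's ray), 0 where there is no reading.
- ctrl.get_calibration(name): a dict with "intrinsics" (3x3 intrinsics, pixels), "T" (4x4, takes a point from camera to world coordinates). Camera axes: x right, y down, z forward; pixel columns grow to the right and rows downward; lengths in mm; the calibration is good to about 2 mm. A picture is of the moment at which its call begins. get_calibration takes no time and is no camera call.
- ctrl.finish_job(): hands the job in, once; it reports no verdict.
Trained networks look in the newest picture that a camera, given by its name, has taken for a name from the list of things; names that differ only in an ending like _2 or _b are one class to them, and where a whole thing is asked for, a point or a joint stands for the part that bears it (a point fixed in the world has none). Each returns a list of dicts, best first, with "confidence" (0 to 1); they miss things now and then, are a little off and sometimes report something else, mostly with a low value. They report only what shows in the picture. A call takes as long as a camera call.
- ctrl.recognise(camera, query): "uv" ([column, row] in pixels, amid what is visible of it).
- ctrl.regions_of(camera, query): "region" (420x560 bool, what is visible of it) and "uv" ([column, row] in pixels, amid what is visible of it).
- ctrl.place_of(camera, query): "uv" ([column, row] in pixels: a listed point, or the origin of a listed thing).
The state is a dict: "clock": time; "qpos": joint angles; "qd": joint speeds; "tau": joint torques, N m; "eef_pos": TCP position; "tool_rot": TCP orientation; "force": force on the tool from outside, world axes, zero at the start; "torque": the same for the moment, N m; "width": finger opening in mm.
Only numpy, scipy, OpenCV 4.12 (cv2) and the standard library are available. Lean on these libraries where they do the work, as an engineer would, in place of code of your own. Each camera call takes 0.05 s, during which the arm holds its last target. There are 200 camera calls.

TASK

Push the chrome camera that lies lens-up on the grey plate into the corner of the brass stops, so that its flat base lies flush along the long rail and its end touches the short end stop. Push it only against its sides with the fingertips: do not grip it, lift it or tip it, and do not disturb the other things standing about. Leave it there and take the hand away.

Things in the scene. Friction and masses are not known exactly. Their poses are not given: they have to be found in the camera images.
- squaring_plate: Fixed grey plate with a white grid on four rubber feet, partly over the green tray. Origin: at desk level (z 0); +x points away from the robot, turned 11 to 29 degrees to its right, +y left. It spans x -140..140, y -155..85 mm; its top is 36 mm above the desk. Two brass stops, 14 mm thick, stand 24 mm high on it: a long rail at its left and a short end stop at its far end.
- stop_corner (a point): Inner corner of the two brass stops, at the height of the plate's top: (100, 65, 36) mm in the plate's frame, same axes. The long rail's inner face is y = 65 mm, from x = -70 to 114; the end stop's inner face is x = 100 mm, from y = -30 to 65. To the left of the plate stand a turntable and lamp post, up to 210 mm high.
- chrome_camera: Loose chrome camera on its back, lens up, 0.3 to 0.5 kg. Origin at its underside. Body: x -40..35, y -68..68, z 0..34 mm; the lens, 53 mm across near (-6, -6), rises to 59 mm. The plain base is the long face x = -40. On the face x = 35 a knob 18 mm wide stands out 5 mm at y = -50; the rest is plain. Square in the corner its origin is at (32, 25) mm in the plate's frame, yaw -90 degrees from it.
- camera_base (a point): Middle of the camera's flat base face (-40, 0, 17 mm in the camera's frame). It belongs on the long rail, and faces it at the start, skewed by up to 20 degrees.
- camera_end (a point): Middle of the camera's end face (0, 68, 17 mm in the camera's frame). It belongs on the end stop, and faces it at the start. The end near the robot is opposite, plain, at y = -68. Sliding the camera takes some 3 to 15 N, most of it when it also rubs along a stop.
- film_can: Loose black film canister, 33 mm across, 49 mm high, standing on the right part of the plate, near one of its two right-hand corners. Origin: centre of its underside. Leave alone.
- red_lid_jar: Loose small glass jar with a red lid, 39 mm across, 42 mm high, near the other right-hand corner of the plate. Origin: centre of its underside. Leave alone.
- silver_wheel: Loose chrome ring, 46 mm across, 10 mm high, lying on the desk to the right of the plate. Origin: centre of its underside. Leave alone.
- chrome_housing: Loose stripped camera top cover, 28 x 50 x 51 mm, standing on the desk to the right of the plate. Origin: centre of its underside. Leave alone.

How it is judged:
By the outcome, as a careful person would: the job done as asked, in the order asked, and still so for the second after the job is handed in, with the robot touching nothing.
It also fails if it takes over 54 s, if anything falls off the work surface, if the arm or the gripper's body presses on something with over 40 N, if the wrist force passes 120 N, or if a joint passes its speed limit or range.

## Working session

There is one attempt and no reset: what is moved stays moved. The work goes in short steps, Python scripts to look and compute and a tool call to move; the robot and the scene stay as the last step left them, time stands still between calls to the robot, and variables do not carry over. Pictures are saved under pics/ and viewed, on a budget of 10 in all, crops included, one or two more only if the job needs it, and the job is handed in when it is done.

Besides the shell and the picture viewer there is one more tool, called after "Request:" in YAML: its name, and indented under it one key for each argument. send_rows: Moves the arm, as the interface text tells. Its arguments: {"type":"object","properties":{"rows":{"type":"array"}},"required":["rows"]}

```bash
ls; mkdir -p pics
cat > h.py <<'E'
import numpy as np, cv2
from cell import ctrl
def cal(n):
    c=ctrl.get_calibration(n); return np.array(c["intrinsics"]),np.array(c["T"])
def world(n,uv,d):
    K,T=cal(n); uv=np.atleast_2d(uv).astype(float); d=np.atleast_1d(d)
    p=np.c_[(uv-[K[0,2],K[1,2]])/[K[0,0],K[1,1]],np.ones(len(uv))]*d[:,None]
    return p@T[:3,:3].T+T[:3,3]
def atz(n,uv,z):
    K,T=cal(n); a=world(n,uv,1.)[0]; o=T[:3,3]; r=a-o
    return o+r*(z-o[2])/r[2]
def proj(n,P):
    K,T=cal(n); q=(np.atleast_2d(P)-T[:3,3])@T[:3,:3]; q=q@K.T; return q[:,:2]/q[:,2:]
E
python3 - <<'E'
from h import *
s=ctrl.read_state(); print(s, ctrl.tcp_to_tips)
for n in("side","top"):
    im,d=ctrl.get_image(n); cv2.imwrite(f"pics/{n}0.png",im); np.save(f"{n}0.npy",d); print(n,cal(n)[1].round(2).tolist())
    for q in("squaring_plate","stop_corner","chrome_camera","camera_base","camera_end","film_can","red_lid_jar","silver_wheel","chrome_housing"):
        r=ctrl.place_of(n,q)
        for e in r[:2]:
            u=np.array(e["uv"]); i=u.round().astype(int); dd=d[min(max(i[1],0),419),min(max(i[0],0),559)]
            z={"stop_corner":36,"chrome_camera":36,"camera_base":53,"camera_end":53,"film_can":36,"red_lid_jar":36}.get(q,0)
            print(n,q,round(e["confidence"],2),u.round(1),"depth pt",world(n,u,dd)[0].round(),"at z",z,atz(n,u,z).round(1))
E
```

```text
pics
{'clock': 0.0, 'qpos': array([-1.2347905 ,  0.62929137,  0.0384253 ,  1.51834788, -0.0269824 ,
        0.9962839 , -0.01999617]), 'qd': array([-0.0001112 ,  0.00040188,  0.00035711,  0.00194022,  0.00013141,
       -0.00033768,  0.00104304]), 'tau': array([-1.33808257e-04, -5.63406551e+01,  1.22605138e+00, -1.93443364e+01,
        1.09112533e-02,  1.07231058e-02, -1.12477758e-05]), 'eef_pos': array([253.94239936, 597.70815984, 241.43067489]), 'tool_rot': array([-3.13977984e+00,  2.55290292e-05,  2.73981418e+00]), 'force': array([ 0.81100956, -0.00399286, -0.12459632]), 'torque': array([ 0.01784159, -0.00133221,  0.01608924]), 'width': 85.3590174644008} 11.0
side [[1.0, -0.02, 0.01, 525.14], [-0.02, -0.6, 0.8, -1135.73], [-0.01, -0.8, -0.6, 558.44], [0.0, 0.0, 0.0, 1.0]]
side squaring_plate 0.61 [284.2 197. ] depth pt [ 540. -419.   46.] at z 0 [ 541.1 -353.7    0. ]
side squaring_plate 0.6 [305.8 225.4] depth pt [ 578. -519.   51.] at z 0 [ 583.3 -456.9    0. ]
side stop_corner 0.86 [335.6 176.1] depth pt [ 653. -364.   60.] at z 36 [ 659.1 -326.6   36. ]
side stop_corner 0.57 [
[... 1306 characters left out ...]
 74.] at z 53 [ 568.7 -394.9   53. ]
top camera_end 0.68 [257.8 174.6] depth pt [ 570. -395.   69.] at z 53 [ 573.2 -394.    53. ]
top camera_end 0.43 [233.8 138.2] depth pt [ 651. -342.   54.] at z 53 [ 651.5 -341.6   53. ]
top film_can 0.63 [310.6 177.1] depth pt [ 562. -504.   87.] at z 36 [ 572.  -506.2   36. ]
top red_lid_jar 0.73 [271.5 263.5] depth pt [ 386. -426.   78.] at z 36 [ 387.1 -424.9   36. ]
top silver_wheel 0.82 [344.5 192.1] depth pt [ 546. -582.    0.] at z 0 [ 545.9 -582.4    0. ]
top chrome_housing 0.71 [362.7 221.6] depth pt [ 476. -615.   47.] at z 0 [ 481.2 -621.8    0. ]
top chrome_housing 0.19 [343.5 193.3] depth pt [ 543. -580.    5.] at z 0 [ 543.3 -580.2    0. ]
```

Run:
```python
from h import *
from scipy.optimize import least_squares
im=cv2.imread("pics/top0.png"); d=np.load("top0.npy")
v,u=np.mgrid[:420,:560]; P=world("top",np.c_[u.ravel(),v.ravel()],d.ravel()).reshape(420,560,3)
near=(abs(P[...,0]-530)<220)&(abs(P[...,1]+370)<220)&(d>0)
print("hist z",[(z,int((near&(abs(P[...,2]-z)<2)).sum())) for z in range(0,100,4)])
# camera body
m=near&(P[...,2]>62)&(P[...,2]<78); m&=(np.hypot(P[...,0]-505,P[...,1]+388)<95)
r=cv2.minAreaRect(P[m][:,:2].astype(np.float32)); print("cam rect",r,m.sum(), np.median(P[m][:,2]))
# plate fit: brass top mask z 54..66 distance to stops; maximise overlap of the expected footprint
m2=near&(abs(P[...,2]-60)<4); q=P[m2][:,:2]
pl=P[near&(abs(P[...,2]-36)<4)][:,:2]
best=[]
def score(t):
    x,y,a=t; c,s=np.cos(a),np.sin(a); w=(q-[x,y])@np.array([[c,-s],[s,c]])
    i=((w[:,0]>-70)&(w[:,0]<114)&(w[:,1]>65)&(w[:,1]<79))|((w[:,0]>100)&(w[:,0]<114)&(w[:,1]>-30)&(w[:,1]<79))
    w=(pl-[x,y])@np.array([[c,-s],[s,c]])
    j=(abs(w[:,0])<140)&(w[:,1]>-155)&(w[:,1]<85)
    return i.sum()*2+j.sum()*.5
for a in np.radians(np.arange(-30,-9,.5)):
  for x in range(510,555,2):
    for y in range(-385,-330,2): best.append((score((x,y,a)),x,y,np.degrees(a)))
best.sort(reverse=True); b=np.array(best[:15]);print(b[0],b.mean(0))
x,y,a=b.mean(0)[1:]
a=np.radians(a);R=np.array([[np.cos(a),-np.sin(a)],[np.sin(a),np.cos(a)]])
big=cv2.resize(im[60:330,140:420],None,fx=2.2*1.0,fy=2.2)
def dr(pts,z,col):
    w=np.array(pts)@R.T+[x,y]; uv=(proj("top",np.c_[w,np.full(len(w),z)])-[140,60])*2.2
    cv2.polylines(big,[uv.round().astype(int)],True,col,1)
dr([(-140,-155),(140,-155),(140,85),(-140,85)],36,(0,255,0))
dr([(-70,65),(100,65),(100,-30),(114,-30),(114,79),(-70,79)],60,(255,0,255))
c=cv2.boxPoints(r); uv=(proj("top",np.c_[c,np.full(4,70)])-[140,60])*2.2
cv2.polylines(big,[uv.round().astype(int)],True,(0,0,255),1)
cv2.imwrite("pics/a.png",big)
```

```text
hist z [(0, 9840), (4, 7055), (8, 2589), (12, 1446), (16, 979), (20, 273), (24, 81), (28, 113), (32, 2120), (36, 6740), (40, 2025), (44, 264), (48, 115), (52, 90), (56, 205), (60, 612), (64, 272), (68, 916), (72, 765), (76, 191), (80, 208), (84, 223), (88, 180), (92, 210), (96, 160)]
cam rect ((504.4725036621094, -381.26165771484375), (78.66059875488281, 135.78814697265625), 82.14220428466797) 1814 69.69280852977579
[6518.5  534.  -353.   -24.5] [6405.86666667  534.53333333 -352.46666667  -24.76666667]
```

View pics/a.png

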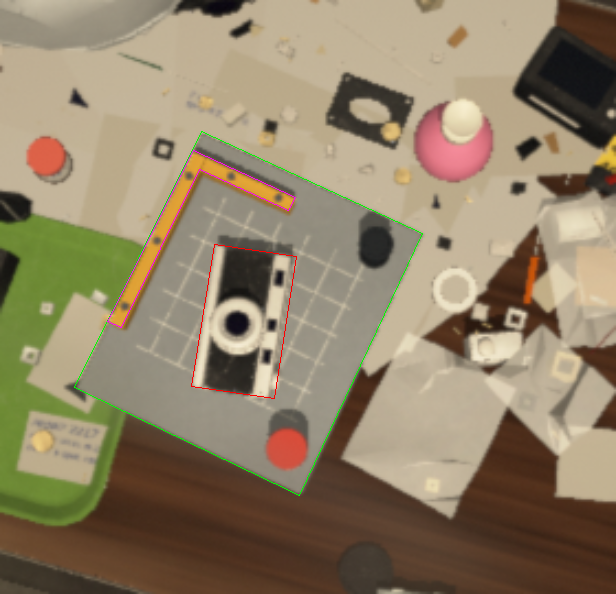

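View pics/side0.png

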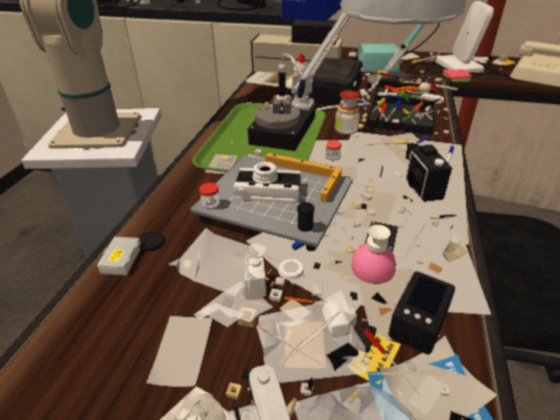

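```bash
cat >> h.py <<'E'
O=np.array([534.5,-352.5]); A=np.radians(-24.7); R=np.array([[np.cos(A),-np.sin(A)],[np.sin(A),np.cos(A)]])
def p2w(p): return R@np.array(p)+O
def w2p(w): return (np.atleast_2d(w)[:,:2]-O)@R
E
python3 - <<'E'
from h import *
for n in("top","side"):
    d=np.load(f"{n}0.npy"); v,u=np.mgrid[:420,:560]; P=world(n,np.c_[u.ravel(),v.ravel()],d.ravel()); P=P[d.ravel()>0]
    for lo in(100,180,260,340,420):
        q=P[(P[:,2]>lo)&(P[:,2]<lo+80)&(P[:,0]>150)&(P[:,0]<800)&(abs(P[:,1])<650)]
        c={}
        for x,y,z in q: c.setdefault((int(x//80*80),int(y//80*80)),[]).append(z)
        print(n,lo,{k:len(a) for k,a in sorted(c.items()) if len(a)>8})
print(p2w((6,-130)))
for n,w in(("can",(573,-506)),("jar",(387,-425)),("cam",(503.5,-384)),("TCP",(254,598))): print(n,w2p(w))
E
```

```text
top 100 {(480, -160): 222, (480, -80): 468, (560, -240): 37, (560, -160): 19, (560, -80): 54, (560, 0): 892, (560, 80): 210, (640, -80): 158, (640, 0): 112, (720, -80): 306, (720, 0): 13}
top 180 {(480, -160): 75, (480, -80): 151, (560, -240): 277, (560, -160): 126, (560, 0): 15, (640, 0): 203, (640, 80): 68}
top 260 {}
top 340 {(640, -400): 747, (640, -320): 890, (640, -240): 577, (720, -400): 418, (720, -240): 27, (720, -160): 447, (720, -80): 257}
top 420 {(640, -400): 614, (640, -320): 2378, (640, -240): 1165, (720, -400): 949, (720, -320): 1274, (720, -240): 1187, (720, -160): 425}
side 100 {(320, 560): 28, (320, 640): 86, (400, 400): 56, (400, 480): 57, (400, 560): 288, (400, 640): 78, (480, -160): 138, (480, -80): 245, (480, 400): 145, (480, 480): 122, (480, 560): 394, (560, -240): 16, (560, -160): 16, (560, -80): 22, (560, 0): 374, (560, 80): 167, (560, 400): 412, (560, 480): 37, (560, 560): 162, (640, -80): 44, (640, 0): 56, (640, 400): 461, (720, -80): 106, (720, 320): 30, (720, 400): 75}
side 180 {(320, 640): 11, (400, 560): 31, (480, -160): 18, (480, -80): 110, (480, 480): 26, (480, 560): 49, (480, 640): 13, (560, -240): 135, (560, -160): 53, (560, 400): 38, (560, 480): 447, (640, 0): 105, (640, 80): 282, (640, 400): 221, (640, 480): 352, (720, 80): 11, (720, 400): 37, (720, 480): 99, (720, 560): 78}
side 260 {(640, 80): 36, (720, 80): 56}
side 340 {(640, -400): 724, (640, -320): 164, (720, -400): 1148}
side 420 {}
[ 485.62832947 -473.11326552]
can [[  99.12016066 -123.36812291]]
jar [[-103.70959333 -127.50223626]]
cam [[-15.00094068 -41.57188688]]
TCP [[-652.01919744  746.32530854]]
```

Request:
send_rows:
  rows:
    - {"z": 3,"x": 0,"y": -1}
    - {"z": 6,"x": 1,"y": -5,"roll": -5}
    - {"z": 6,"x": 2,"y": -9,"roll": -10}
    - {"z": 6,"x": 3,"y": -13,"roll": -15}
    - {"z": 6,"x": 4,"y": -17,"roll": -20}

```text
$.rows[0]: bad value
```

Request:
send_rows:
  rows:
    - {"x": 0,"y": -1,"z": 3,"roll": 0,"claw": 0}
    - {"x": 1,"y": -5,"z": 6,"roll": -5,"claw": 0}
    - {"x": 2,"y": -9,"z": 6,"roll": -10,"claw": 0}
    - {"x": 3,"y": -13,"z": 6,"roll": -15,"claw": 0}
    - {"x": 4,"y": -17,"z": 6,"roll": -20,"claw": 0}

```text
clock: 1.42
eef_pos: [293.0, 433.2, 303.1]
tool_rot: [3.14, -0.0, 2.387]
force: [0.5, -0.1, 0.5]
width: 85.3
```

Request:
send_rows:
  rows:
    - {"x": 1,"y": -4,"z": 0,"roll": -5,"claw": 0.3}
    - {"x": 2,"y": -8,"z": 0,"roll": -10,"claw": 0.3}
    - {"x": 3.2,"y": -12,"z": 0,"roll": -15,"claw": 0.3}
    - {"x": 4.4,"y": -16,"z": 0,"roll": -20,"claw": 0.34}
    - {"x": 5.6,"y": -20,"z": 0,"roll": -25,"claw": 0.34}

```text
clock: 1.83
eef_pos: [348.7, 233.0, 302.7]
tool_rot: [3.141, -0.001, 1.951]
force: [2.2, -0.4, 0.0]
width: 56.4
```

Request:
send_rows:
  rows:
    - {"x": 1,"y": -4,"z": 0,"roll": -5,"claw": 0.34}
    - {"x": 2,"y": -8,"z": 0,"roll": -10,"claw": 0.34}
    - {"x": 3.2,"y": -12,"z": 0,"roll": -15,"claw": 0.34}
    - {"x": 4.4,"y": -16,"z": 0,"roll": -20,"claw": 0.34}
    - {"x": 5.6,"y": -20,"z": 0,"roll": -25,"claw": 0.34}

```text
clock: 2.25
eef_pos: [404.7, 33.3, 302.8]
tool_rot: [3.14, -0.001, 1.514]
force: [0.4, 0.2, -0.7]
width: 56.2
```

Request:
send_rows:
  rows:
    - {"x": 0.4,"y": -4,"z": 0,"roll": -5,"claw": 0.34}
    - {"x": 0.8,"y": -8,"z": 0,"roll": -10,"claw": 0.34}
    - {"x": 1.2,"y": -12,"z": 0,"roll": -15,"claw": 0.34}
    - {"x": 1.6,"y": -16,"z": 0,"roll": -21.7,"claw": 0.34}
    - {"x": 2,"y": -20,"z": 0,"roll": -21.7,"claw": 0.34}

```text
clock: 2.67
eef_pos: [424.4, -166.7, 302.6]
tool_rot: [3.141, -0.0, 1.135]
force: [2.7, 0.8, -0.8]
width: 56.1
```

Request:
send_rows:
  rows:
    - {"x": 0.6,"y": -4,"z": 0,"roll": 0,"claw": 0.34}
    - {"x": 1.2,"y": -8,"z": 0,"roll": 0,"claw": 0.34}
    - {"x": 1.8,"y": -12,"z": 0,"roll": 0,"claw": 0.34}
    - {"x": 2.4,"y": -16,"z": 0,"roll": 0,"claw": 0.34}
    - {"x": 3,"y": -20,"z": 0,"roll": 0,"claw": 0.34}

```text
clock: 3.08
eef_pos: [454.6, -366.7, 302.3]
tool_rot: [3.141, -0.001, 1.14]
force: [0.9, 0.2, -0.5]
width: 56.0
```

Request:
send_rows:
  rows:
    - {"x": 1.5,"y": -3.5,"z": 0,"roll": 0,"claw": 0.34}
    - {"x": 2.7,"y": -7,"z": 0,"roll": 0,"claw": 0.34}
    - {"x": 2.9,"y": -10,"z": 0,"roll": 0,"claw": 0.34}
    - {"x": 2.9,"y": -10,"z": -3,"roll": 0,"claw": 0.34}
    - {"x": 2.9,"y": -10,"z": -6,"roll": 0,"claw": 0.34}

```text
clock: 3.5
eef_pos: [483.1, -468.8, 242.9]
tool_rot: [3.137, 0.003, 1.137]
force: [-0.2, 0.5, -0.0]
width: 56.6
```

Request:
send_rows:
  rows:
    - {"x": 0.2,"y": -0.4,"z": -4,"roll": 0,"claw": 0.34}
    - {"x": 0.2,"y": -0.4,"z": -8,"roll": 0,"claw": 0.34}
    - {"x": 0.2,"y": -0.4,"z": -12,"roll": 0,"claw": 0.34}
    - {"x": 0.2,"y": -0.4,"z": -15,"roll": 0,"claw": 0.34}
    - {"x": 0.2,"y": -0.4,"z": -15,"roll": 0,"claw": 0.34}

```text
clock: 3.92
eef_pos: [482.6, -464.7, 85.3]
tool_rot: [-3.13, -0.005, 1.139]
force: [-0.5, 1.2, -0.2]
width: 56.2
```

```bash
cat >> h.py <<'E'
def shot(name):
    a,_=ctrl.get_image("top"); b,_=ctrl.get_image("side")
    a=cv2.resize(a[70:290,160:400],None,fx=1.65,fy=1.65); b=cv2.resize(b[130:260,170:370],(400,260))
    b=cv2.copyMakeBorder(b,0,a.shape[0]-260,0,0,cv2.BORDER_CONSTANT); cv2.imwrite(name,np.hstack([a,b]))
    s=ctrl.read_state(); print(s["clock"],s["eef_pos"].round(1),"plate",w2p(s["eef_pos"])[0].round(1),"F plate",(s["force"][:2]@R).round(1))
E
python3 -c "
from h import *
shot('pics/b.png')"
```

```text
4.0167 [ 485.2 -468.8   92.1] plate [   3.9 -126.3] F plate [0.8 0.1]
```

View pics/b.png

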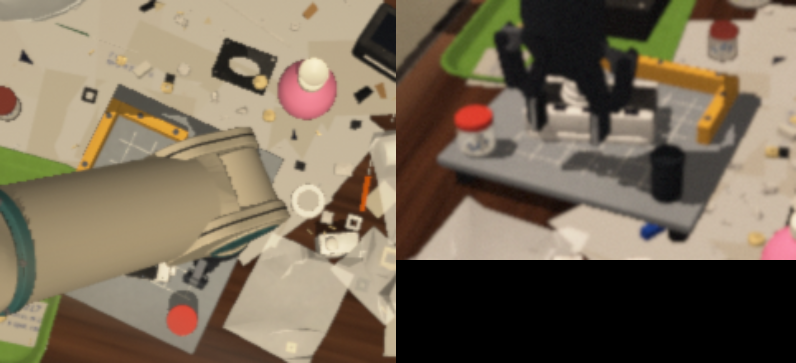

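Request:
send_rows:
  rows:
    - {"x": 0.1,"y": 0,"z": -1.3,"roll": 0,"claw": 0.34}
    - {"x": 0.2,"y": -0.1,"z": -2.6,"roll": 0,"claw": 0.34}
    - {"x": 0.2,"y": -0.1,"z": -3.8,"roll": 0,"claw": 0.34}
    - {"x": 0.2,"y": -0.1,"z": -3.8,"roll": 0,"claw": 0.34}
    - {"x": 0.2,"y": -0.1,"z": -3.8,"roll": 0,"claw": 0.34}

```text
clock: 4.43
eef_pos: [487.1, -469.5, 53.7]
tool_rot: [-3.14, -0.001, 1.139]
force: [0.7, 0.3, 0.3]
width: 56.4
```

Request:
send_rows:
  rows:
    - {"x": 0.33,"y": 0.73,"z": 0,"roll": 0,"claw": 0.34}
    - {"x": 0.67,"y": 1.45,"z": 0,"roll": 0,"claw": 0.34}
    - {"x": 1.0,"y": 2.18,"z": 0,"roll": 0,"claw": 0.34}
    - {"x": 1.25,"y": 2.72,"z": 0,"roll": 0,"claw": 0.34}
    - {"x": 1.5,"y": 3.27,"z": 0,"roll": 0,"claw": 0.34}

```text
clock: 4.85
eef_pos: [503.2, -436.4, 54.7]
tool_rot: [3.141, 0.0, 1.141]
force: [-1.4, -2.0, -1.1]
width: 56.3
```

Request:
send_rows:
  rows:
    - {"x": 0.21,"y": 0.45,"z": 0,"roll": 0,"claw": 0.34}
    - {"x": 0.42,"y": 0.91,"z": 0,"roll": 0,"claw": 0.34}
    - {"x": 0.63,"y": 1.36,"z": 0,"roll": 0,"claw": 0.34}
    - {"x": 0.84,"y": 1.82,"z": 0,"roll": 0,"claw": 0.34}
    - {"x": 1.05,"y": 2.27,"z": 0,"roll": 0,"claw": 0.34}

```text
clock: 5.27
eef_pos: [512.7, -414.9, 54.6]
tool_rot: [3.141, 0.001, 1.139]
force: [-0.9, -2.8, 2.3]
width: 56.3
```

```bash
python3 -c "
from h import *
shot('pics/c.png')"
```

```text
5.3667 [ 513.7 -413.3   54.3] plate [  6.5 -64. ] F plate [-0.3  0. ]
```

View pics/c.png

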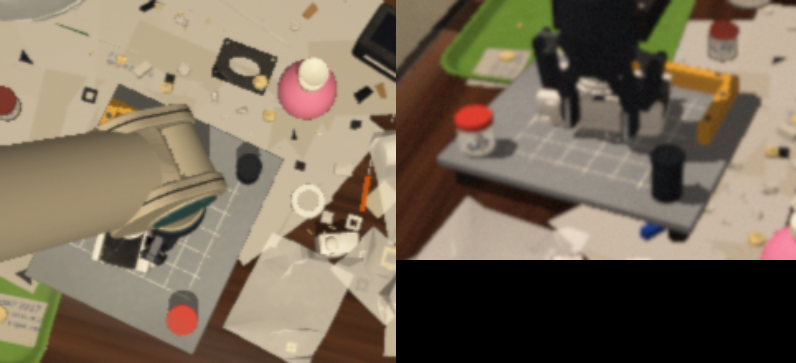

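Request:
send_rows:
  rows:
    - {"x": 0.21,"y": 0.45,"z": 0,"roll": 0,"claw": 0.34}
    - {"x": 0.42,"y": 0.91,"z": 0,"roll": 0,"claw": 0.34}
    - {"x": 0.63,"y": 1.36,"z": 0,"roll": 0,"claw": 0.34}
    - {"x": 0.84,"y": 1.82,"z": 0,"roll": 0,"claw": 0.34}
    - {"x": 1.05,"y": 2.27,"z": 0,"roll": 0,"claw": 0.34}

```text
clock: 5.78
eef_pos: [523.6, -391.2, 54.2]
tool_rot: [-3.141, -0.0, 1.139]
force: [-1.6, -1.3, 0.7]
width: 56.2
```

Request:
send_rows:
  rows:
    - {"x": 0.13,"y": 0.27,"z": 0,"roll": 0,"claw": 0.34}
    - {"x": 0.25,"y": 0.54,"z": 0,"roll": 0,"claw": 0.34}
    - {"x": 0.38,"y": 0.82,"z": 0,"roll": 0,"claw": 0.34}
    - {"x": 0.5,"y": 1.09,"z": 0,"roll": 0,"claw": 0.34}
    - {"x": 0.5,"y": 1.09,"z": 0,"roll": 0,"claw": 0.34}

```text
clock: 6.2
eef_pos: [528.9, -379.9, 54.2]
tool_rot: [-3.141, -0.001, 1.14]
force: [-1.1, -0.9, -0.7]
width: 56.0
```

Request:
send_rows:
  rows:
    - {"x": 0.08,"y": 0.18,"z": 0,"roll": 0,"claw": 0.34}
    - {"x": 0.17,"y": 0.36,"z": 0,"roll": 0,"claw": 0.34}
    - {"x": 0.17,"y": 0.36,"z": 0,"roll": 0,"claw": 0.34}

```text
clock: 6.45
eef_pos: [530.3, -376.8, 54.2]
tool_rot: [-3.141, -0.0, 1.14]
force: [-0.3, -1.5, -0.1]
width: 56.1
```

Request:
send_rows:
  rows:
    - {"x": 0.04,"y": 0.09,"z": 0,"roll": 0,"claw": 0.34}
    - {"x": 0.08,"y": 0.18,"z": 0,"roll": 0,"claw": 0.34}
    - {"x": 0.12,"y": 0.27,"z": 0,"roll": 0,"claw": 0.34}
    - {"x": 0.12,"y": 0.27,"z": 0,"roll": 0,"claw": 0.34}

```text
clock: 6.78
eef_pos: [531.3, -374.5, 54.3]
tool_rot: [-3.141, 0.0, 1.139]
force: [-0.8, -2.1, 0.5]
width: 56.5
```

Request:
send_rows:
  rows:
    - {"x": 0.04,"y": 0.09,"z": 0,"roll": 0,"claw": 0.34}
    - {"x": 0.08,"y": 0.18,"z": 0,"roll": 0,"claw": 0.34}
    - {"x": 0.12,"y": 0.27,"z": 0,"roll": 0,"claw": 0.34}
    - {"x": 0.12,"y": 0.27,"z": 0,"roll": 0,"claw": 0.34}

```text
clock: 7.12
eef_pos: [531.3, -374.6, 54.4]
tool_rot: [3.141, 0.004, 1.138]
force: [-4.0, -6.0, -2.0]
width: 56.3
```

Request:
send_rows:
  rows:
    - {"x": -0.8,"y": -1.8,"z": 0,"roll": 0,"claw": 0.34}
    - {"x": -1.4,"y": -3,"z": 0.5,"roll": 0,"claw": 0.34}
    - {"x": -1.4,"y": -3,"z": 4,"roll": 0,"claw": 0.34}
    - {"x": -1.4,"y": -3,"z": 8,"roll": 0,"claw": 0.6}
    - {"x": -1.4,"y": -3,"z": 11,"roll": 0,"claw": 1}

```text
clock: 7.53
eef_pos: [518.7, -402.6, 167.0]
tool_rot: [3.14, -0.0, 1.138]
force: [0.2, -0.3, -0.2]
width: 33.2
```

Request:
send_rows:
  rows:
    - {"x": -3,"y": 2,"z": 2,"roll": 0,"claw": 1}
    - {"x": -6,"y": 4.5,"z": 2,"roll": 0,"claw": 1}
    - {"x": -8.5,"y": 7.5,"z": 2,"roll": 0,"claw": 1}
    - {"x": -9,"y": 11,"z": 2,"roll": 0,"claw": 1}
    - {"x": -9,"y": 12,"z": 2,"roll": 0,"claw": 1}

```text
clock: 7.95
eef_pos: [426.3, -276.0, 184.5]
tool_rot: [-3.137, -0.006, 1.14]
force: [-0.4, 0.8, 0.0]
width: -0.0
```

```bash
python3 -c "
from h import *
shot('pics/d.png')"
```

```text
8.05 [ 429.3 -279.   184.8] plate [-126.3   22.8] F plate [ 1.2 -0.4]
```

View pics/d.png

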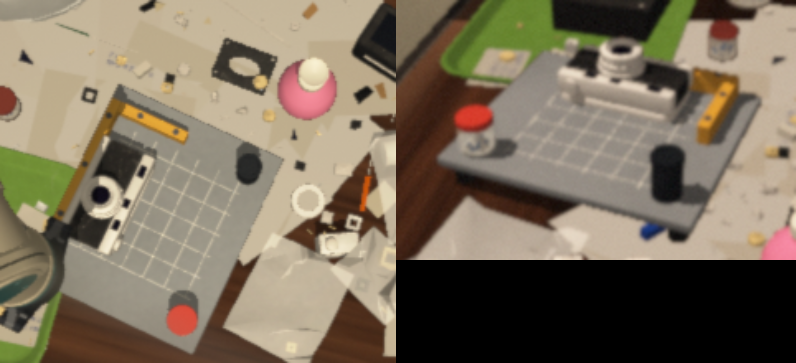

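Request:
send_rows:
  rows:
    - {"x": 0.1,"y": 0.3,"z": -4,"roll": 0,"claw": 1}
    - {"x": 0.1,"y": 0.3,"z": -8,"roll": 0,"claw": 1}
    - {"x": 0.1,"y": 0.3,"z": -11,"roll": 0,"claw": 1}
    - {"x": 0.1,"y": 0.3,"z": -12.8,"roll": 0,"claw": 1}
    - {"x": 0.1,"y": 0.3,"z": -12.8,"roll": 0,"claw": 1}

```text
clock: 8.47
eef_pos: [428.5, -279.1, 53.0]
tool_rot: [-3.137, -0.001, 1.138]
force: [0.6, 0.1, -1.0]
width: 0.0
```

Request:
send_rows:
  rows:
    - {"x": 0.54,"y": -0.25,"z": 0,"roll": 0,"claw": 1}
    - {"x": 1.09,"y": -0.5,"z": 0,"roll": 0,"claw": 1}
    - {"x": 1.63,"y": -0.75,"z": 0,"roll": 0,"claw": 1}
    - {"x": 2.18,"y": -1.0,"z": 0,"roll": 0,"claw": 1}
    - {"x": 2.72,"y": -1.25,"z": 0,"roll": 0,"claw": 1}

```text
clock: 8.88
eef_pos: [458.5, -292.1, 57.5]
tool_rot: [3.139, 0.0, 1.14]
force: [-0.3, -0.0, -1.1]
width: 0.1
```

Request:
send_rows:
  rows:
    - {"x": 0.4,"y": -0.18,"z": 0,"roll": 0,"claw": 1}
    - {"x": 0.8,"y": -0.37,"z": 0,"roll": 0,"claw": 1}
    - {"x": 1.2,"y": -0.55,"z": 0,"roll": 0,"claw": 1}
    - {"x": 1.5,"y": -0.69,"z": 0,"roll": 0,"claw": 1}
    - {"x": 1.82,"y": -0.84,"z": 0,"roll": 0,"claw": 1}

```text
clock: 9.3
eef_pos: [473.9, -299.2, 56.2]
tool_rot: [-3.139, -0.001, 1.139]
force: [-3.5, 2.2, 3.0]
width: 0.2
```

```bash
python3 -c "
from h import *
shot('pics/e.png')"
```

```text
9.4 [ 475.2 -299.9   56.1] plate [-75.9  23. ] F plate [-1.1 -0. ]
```

View pics/e.png

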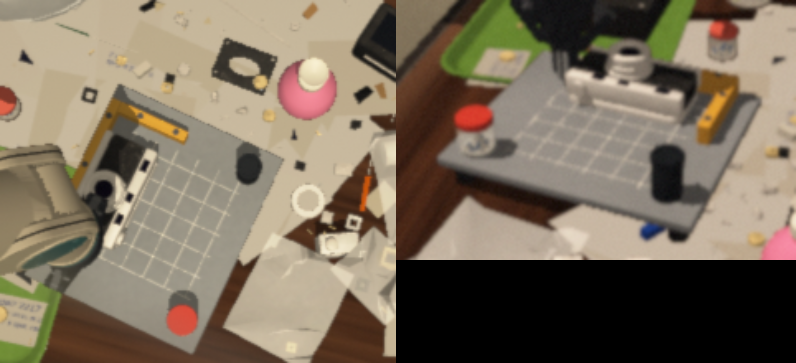

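Request:
send_rows:
  rows:
    - {"x": 0.36,"y": -0.16,"z": 0,"roll": 0,"claw": 1}
    - {"x": 0.73,"y": -0.32,"z": 0,"roll": 0,"claw": 1}
    - {"x": 1.09,"y": -0.48,"z": 0,"roll": 0,"claw": 1}
    - {"x": 1.45,"y": -0.63,"z": 0,"roll": 0,"claw": 1}
    - {"x": 1.72,"y": -0.75,"z": 0,"roll": 0,"claw": 1}

```text
clock: 9.82
eef_pos: [492.8, -307.7, 56.1]
tool_rot: [3.141, 0.0, 1.14]
force: [-2.1, 1.0, -1.3]
width: 0.1
```

Request:
send_rows:
  rows:
    - {"x": 0.1,"y": -0.05,"z": 0,"roll": 0,"claw": 1}
    - {"x": 0.2,"y": -0.09,"z": 0,"roll": 0,"claw": 1}
    - {"x": 0.3,"y": -0.13,"z": 0,"roll": 0,"claw": 1}
    - {"x": 0.3,"y": -0.13,"z": 0,"roll": 0,"claw": 1}

```text
clock: 10.15
eef_pos: [495.3, -308.7, 56.3]
tool_rot: [3.141, 0.0, 1.139]
force: [-1.6, -0.2, -0.9]
width: -0.0
```

Request:
send_rows:
  rows:
    - {"x": 0.1,"y": -0.05,"z": 0,"roll": 0,"claw": 1}
    - {"x": 0.2,"y": -0.09,"z": 0,"roll": 0,"claw": 1}
    - {"x": 0.3,"y": -0.13,"z": 0,"roll": 0,"claw": 1}
    - {"x": 0.3,"y": -0.13,"z": 0,"roll": 0,"claw": 1}

```text
clock: 10.48
eef_pos: [498.4, -310.1, 56.3]
tool_rot: [3.141, 0.0, 1.139]
force: [-1.4, -0.1, -0.4]
width: -0.2
```

Request:
send_rows:
  rows:
    - {"x": 0.1,"y": -0.05,"z": 0,"roll": 0,"claw": 1}
    - {"x": 0.2,"y": -0.09,"z": 0,"roll": 0,"claw": 1}
    - {"x": 0.3,"y": -0.13,"z": 0,"roll": 0,"claw": 1}
    - {"x": 0.3,"y": -0.13,"z": 0,"roll": 0,"claw": 1}

```text
clock: 10.82
eef_pos: [499.7, -310.7, 56.3]
tool_rot: [-3.139, -0.001, 1.139]
force: [-5.5, 2.4, 3.5]
width: 0.2
```

Request:
send_rows:
  rows:
    - {"x": 0.1,"y": -0.05,"z": 0,"roll": 0,"claw": 1}
    - {"x": 0.2,"y": -0.09,"z": 0,"roll": 0,"claw": 1}
    - {"x": 0.3,"y": -0.13,"z": 0,"roll": 0,"claw": 1}
    - {"x": 0.3,"y": -0.13,"z": 0,"roll": 0,"claw": 1}

```text
clock: 11.15
eef_pos: [499.9, -310.7, 56.3]
tool_rot: [-3.133, -0.002, 1.138]
force: [-12.4, 5.2, 9.9]
width: 0.1
```

Request:
send_rows:
  rows:
    - {"x": -1.2,"y": 0.55,"z": 0,"roll": 0,"claw": 1}
    - {"x": -3,"y": 1.4,"z": 0,"roll": 0,"claw": 1}
    - {"x": -4,"y": 1.8,"z": 3,"roll": 0,"claw": 1}
    - {"x": -4,"y": 1.8,"z": 7,"roll": 0,"claw": 1}
    - {"x": -5,"y": 2.3,"z": 11,"roll": 0,"claw": 1}

```text
clock: 11.57
eef_pos: [455.6, -290.3, 167.5]
tool_rot: [3.139, 0.001, 1.139]
force: [2.3, 0.0, 1.2]
width: 0.0
```

Request:
send_rows:
  rows:
    - {"x": -2,"y": 2,"z": 2,"roll": 0,"claw": 1}
    - {"x": -4,"y": 5,"z": 4,"roll": 0,"claw": 1}
    - {"x": -4,"y": 8,"z": 5,"roll": 0,"claw": 1}
    - {"x": -4,"y": 9,"z": 5,"roll": 0,"claw": 1}
    - {"x": -4,"y": 9,"z": 5,"roll": 0,"claw": 1}

```text
clock: 11.98
eef_pos: [415.8, -196.9, 217.1]
tool_rot: [3.139, -0.002, 1.144]
force: [0.1, 0.5, 0.4]
width: -0.2
```

Run:
```python
from h import *
im,d=ctrl.get_image("top"); s,_=ctrl.get_image("side")
v,u=np.mgrid[:420,:560]; P=world("top",np.c_[u.ravel(),v.ravel()],d.ravel()).reshape(420,560,3)
w=w2p(P.reshape(-1,3)).reshape(420,560,2)
m=(d>0)&(P[...,2]>64)&(P[...,2]<76)&(abs(w[...,0]-32)<85)&(w[...,1]>-30)&(w[...,1]<90)
r=cv2.minAreaRect(w[m].astype(np.float32)); print("cam in plate",r)
for n in("top","side"):
    for q,z,t in(("camera_base",53,(32,65)),("camera_end",53,(100,25)),("chrome_camera",36,(32,25)),("film_can",36,(99,-123)),("red_lid_jar",36,(-104,-127.5))):
        e=ctrl.place_of(n,q)
        if e: print(n,q,round(e[0]["confidence"],2),w2p(atz(n,e[0]["uv"],z))[0].round(1),"want",t)
def dr(img,n,pts,z,off,f,col):
    p=np.array(pts)@R.T+O; uv=(proj(n,np.c_[p,np.full(len(p),z)])-off)*f
    cv2.polylines(img,[uv.round().astype(int)],True,col,1)
a=cv2.resize(im[115:215,200:320],None,fx=4,fy=4,interpolation=cv2.INTER_CUBIC); b=cv2.resize(s[145:225,240:360],None,fx=4,fy=4,interpolation=cv2.INTER_CUBIC)[:,:320]
b=cv2.resize(s[150:250,270:350],None,fx=4,fy=4,interpolation=cv2.INTER_CUBIC)
cv2.imwrite("pics/f.png",np.hstack([a,b]))
```

```text
cam in plate ((32.82395935058594, 31.400951385498047), (95.86791229248047, 157.04083251953125), 87.43673706054688)
top camera_base 0.88 [33.  64.3] want (32, 65)
top camera_end 0.56 [101.7  27.1] want (100, 25)
top chrome_camera 0.61 [34.9 22.4] want (32, 25)
top film_can 0.53 [  98.6 -122.1] want (99, -123)
top red_lid_jar 0.65 [-101.3 -129.3] want (-104, -127.5)
side camera_base 0.57 [32.4 59.5] want (32, 65)
side camera_end 0.81 [96.  28.7] want (100, 25)
side chrome_camera 0.88 [36.2 24.6] want (32, 25)
side film_can 0.77 [  98.9 -114.8] want (99, -123)
side red_lid_jar 0.55 [-102.1 -128.3] want (-104, -127.5)
```

View pics/f.png

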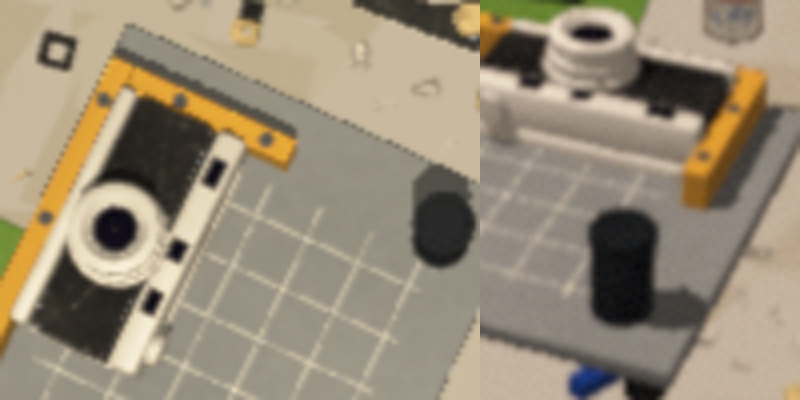

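The camera is in the corner in both views and the can and jar have not moved. I'll press it once more squarely against the rail to make sure of, and measure, the flush fit.

Request:
send_rows:
  rows:
    - {"x": 2,"y": -3.5,"z": 0,"roll": 0,"claw": 0.6}
    - {"x": 4,"y": -7,"z": 0,"roll": 0,"claw": 0.34}
    - {"x": 6,"y": -10.5,"z": 0,"roll": 0,"claw": 0.34}
    - {"x": 8,"y": -14,"z": 0,"roll": 0,"claw": 0.34}
    - {"x": 10,"y": -17.5,"z": 0,"roll": 0,"claw": 0.34}

```text
clock: 13.0
eef_pos: [514.9, -376.0, 216.1]
tool_rot: [-3.141, -0.0, 1.14]
force: [0.8, -0.0, 0.8]
width: 56.0
```

Request:
send_rows:
  rows:
    - {"x": 2,"y": -3,"z": 0,"roll": 0,"claw": 0.34}
    - {"x": 3,"y": -4.6,"z": -2,"roll": 0,"claw": 0.34}
    - {"x": 3,"y": -4.6,"z": -6,"roll": 0,"claw": 0.34}
    - {"x": 3,"y": -4.6,"z": -9,"roll": 0,"claw": 0.34}
    - {"x": 3,"y": -4.6,"z": -9,"roll": 0,"claw": 0.34}

```text
clock: 13.42
eef_pos: [540.8, -417.2, 119.0]
tool_rot: [-3.129, -0.004, 1.139]
force: [-0.8, 1.8, -1.0]
width: 56.5
```

```bash
python3 -c "
from h import *
shot('pics/g.png'); s=ctrl.read_state(); print(s['width'],p2w((38,-55)))"
```

```text
13.5167 [ 543.6 -420.2  125.7] plate [ 36.6 -57.7] F plate [ 0.6 -0. ]
56.374788039067546 [ 546.04062169 -418.34689857]
```

Request:
send_rows:
  rows:
    - {"x": 0.1,"y": 0,"z": -2.5,"roll": 0,"claw": 0.34}
    - {"x": 0.1,"y": 0,"z": -5,"roll": 0,"claw": 0.34}
    - {"x": 0.1,"y": 0,"z": -7,"roll": 0,"claw": 0.34}
    - {"x": 0.1,"y": 0,"z": -7,"roll": 0,"claw": 0.34}
    - {"x": 0.1,"y": 0,"z": -7,"roll": 0,"claw": 0.34}

```text
clock: 13.93
eef_pos: [545.9, -421.1, 58.2]
tool_rot: [3.14, 0.001, 1.14]
force: [1.6, 0.1, 0.8]
width: 56.4
```

Request:
send_rows:
  rows:
    - {"x": 0.25,"y": 0.54,"z": 0,"roll": 0,"claw": 0.34}
    - {"x": 0.5,"y": 1.09,"z": 0,"roll": 0,"claw": 0.34}
    - {"x": 0.75,"y": 1.63,"z": 0,"roll": 0,"claw": 0.34}
    - {"x": 1.0,"y": 2.18,"z": 0,"roll": 0,"claw": 0.34}
    - {"x": 1.25,"y": 2.72,"z": 0,"roll": 0,"claw": 0.34}

```text
clock: 14.35
eef_pos: [558.6, -392.3, 57.1]
tool_rot: [3.141, -0.0, 1.14]
force: [-0.1, -0.0, 0.2]
width: 56.4
```

Request:
send_rows:
  rows:
    - {"x": 0.08,"y": 0.18,"z": 0,"roll": 0,"claw": 0.34}
    - {"x": 0.17,"y": 0.36,"z": 0,"roll": 0,"claw": 0.34}
    - {"x": 0.21,"y": 0.45,"z": 0,"roll": 0,"claw": 0.34}
    - {"x": 0.21,"y": 0.45,"z": 0,"roll": 0,"claw": 0.34}

```text
clock: 14.68
eef_pos: [559.7, -388.7, 56.2]
tool_rot: [-3.141, 0.0, 1.139]
force: [-0.1, -0.4, -0.6]
width: 56.4
```

Request:
send_rows:
  rows:
    - {"x": 0.06,"y": 0.14,"z": 0,"roll": 0,"claw": 0.34}
    - {"x": 0.12,"y": 0.27,"z": 0,"roll": 0,"claw": 0.34}
    - {"x": 0.12,"y": 0.27,"z": 0,"roll": 0,"claw": 0.34}

```text
clock: 14.93
eef_pos: [560.1, -387.7, 56.3]
tool_rot: [3.141, 0.002, 1.139]
force: [-1.6, -3.7, -1.2]
width: 56.7
```

Request:
send_rows:
  rows:
    - {"x": 0.06,"y": 0.14,"z": 0,"roll": 0,"claw": 0.34}
    - {"x": 0.12,"y": 0.27,"z": 0,"roll": 0,"claw": 0.34}
    - {"x": 0.12,"y": 0.27,"z": 0,"roll": 0,"claw": 0.34}

```text
clock: 15.18
eef_pos: [560.1, -387.7, 56.7]
tool_rot: [3.14, 0.007, 1.138]
force: [-3.8, -8.2, -1.9]
width: 56.1
```

Request:
send_rows:
  rows:
    - {"x": -1,"y": -2.2,"z": 0,"roll": 0,"claw": 0.34}
    - {"x": -1.7,"y": -3.7,"z": 1,"roll": 0,"claw": 0.34}
    - {"x": -1.7,"y": -3.7,"z": 5,"roll": 0,"claw": 0.34}
    - {"x": -1.7,"y": -3.7,"z": 9,"roll": 0,"claw": 0.34}
    - {"x": -1.7,"y": -3.7,"z": 13,"roll": 0,"claw": 0.34}

```text
clock: 15.6
eef_pos: [544.0, -421.0, 188.1]
tool_rot: [-3.14, -0.001, 1.137]
force: [0.5, -0.5, -0.1]
width: 56.6
```

Request:
send_rows:
  rows:
    - {"x": -3,"y": 1,"z": 3,"roll": 0,"claw": 0.34}
    - {"x": -6,"y": 3,"z": 3,"roll": 0,"claw": 0.34}
    - {"x": -9,"y": 5.5,"z": 3,"roll": 0,"claw": 0.34}
    - {"x": -11,"y": 9,"z": 3,"roll": 0,"claw": 0.34}
    - {"x": -12,"y": 13,"z": 3,"roll": 0,"claw": 0.34}

```text
clock: 16.02
eef_pos: [421.3, -291.3, 217.6]
tool_rot: [3.141, -0.0, 1.132]
force: [0.6, 1.1, -1.1]
width: 56.5
```

Request:
send_rows:
  rows:
    - {"x": -0.5,"y": 4,"z": 0,"roll": 0,"claw": 0.34}
    - {"x": -1,"y": 8,"z": 0,"roll": 0,"claw": 0.34}
    - {"x": -1,"y": 10,"z": 0,"roll": 0,"claw": 0.34}
    - {"x": -1,"y": 10,"z": 0,"roll": 0,"claw": 0.34}
    - {"x": -1,"y": 10,"z": 0,"roll": 0,"claw": 0.34}

```text
clock: 16.43
eef_pos: [415.6, -189.7, 217.1]
tool_rot: [3.14, -0.001, 1.141]
force: [-0.1, -0.1, -0.7]
width: 56.2
```

Run:
```python
from h import *
im,d=ctrl.get_image("top"); s,_=ctrl.get_image("side")
for q,z in(("camera_base",53),("camera_end",53),("film_can",36),("red_lid_jar",36),("silver_wheel",0),("chrome_housing",0)):
    e=ctrl.place_of("top",q)
    if e: u=atz("top",e[0]["uv"],z); print(q,round(e[0]["confidence"],2),u.round(1),w2p(u)[0].round(1))
a=cv2.resize(im[115:215,200:300],None,fx=4,fy=4,interpolation=cv2.INTER_CUBIC)
b=cv2.resize(s[130:260,170:370],(400,260)); b=cv2.copyMakeBorder(b,0,140,0,0,cv2.BORDER_CONSTANT)
cv2.imwrite("pics/h.png",np.hstack([a,b])); print(ctrl.read_state()["eef_pos"])
```

```text
camera_base 0.69 [ 578.9 -508.7   53. ] [ 105.7 -123.4]
camera_end 0.95 [ 639.7 -371.8   53. ] [103.7  26.4]
film_can 0.66 [ 575.7 -508.5   36. ] [ 102.7 -124.5]
red_lid_jar 0.79 [ 383.  -430.6   36. ] [-105.  -134.3]
silver_wheel 0.55 [ 541.5 -585.     0. ] [ 103.5 -208.3]
chrome_housing 0.57 [ 484.5 -626.     0. ] [  68.9 -269.4]
[ 415.00661856 -191.29721834  216.26220503]
```

View pics/h.png

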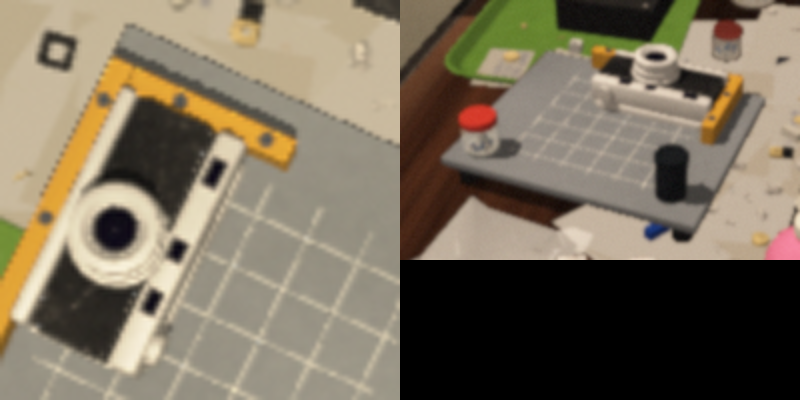

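The camera is seated square in the corner, the hand is clear and the other things stand where they were.

```bash
python3 -c "
from h import *
print(ctrl.finish_job())"
```

```text
the job is handed in; nothing more can be done
None
```

The camera is in the corner of the brass stops, with its base along the long rail and its end against the short stop, and I have handed the job in. I pushed it squarely to the rail with both fingertips, then along the rail with the closed fingers. A last two-finger press seated it against the rail before I took the hand away, at about 16.5 s.

- **Rail contact:** both presses to the rail stalled at the same place, within 0.1 mm of each other and about 0.4 mm from where a flush fit should stop, at 7–9 N.
- **End stop contact:** the push stalled about 1 mm past the expected point, at about 13 N. I did not press the end again after the last rail press.
- **Other things:** the last pictures show the camera snug in the corner. The film can, jar, wheel and housing were found within 7 mm of their first positions, about the detector's scatter, and nothing touched them that I saw.

Two checks disagreed and I discounted both:
- **Depth fit:** the rectangle fitted to the depth picture after the end push came out too large (96 x 157 mm), probably because it took in the brass stops.
- **Base detection:** after the last press, the top-view network reported the camera's base at the film can, which was plainly wrong. Its earlier reading, after the end push, put the base within about 1 mm of the target.

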